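# Check the vacuum pump with its gauge rod

### The arm

A 6-joint arm with a two-finger parallel gripper is mounted at the origin on the work surface. World frame = base frame: x ahead of the robot, y to its left, z up, the work surface at z = 0. Lengths are in m, angles in rad, forces in N, time in s.
With the tool pointing down it reaches from about 0.3 to 0.775 m from the base axis. Payload 14.6 kg.
Tool frame: the origin (TCP) lies at the very end of the fingers, on their centre line; the grasp point (between the pads) lies 19 mm behind it; z points along the fingers, y is the line along which they close (so a half turn about z gives the same grasp; the last joint's range is limited). The gripper opens to 94 mm and grips with 3 to 60 N. Pads are 16 mm wide; open, the fingers measure 119 mm over their backs; the gripper's body (75 mm by 177 mm) begins 78 mm behind the grasp point.
Start: joints at [1.272, 0.3, 1.521, -0, 1.321, -0.067], TCP at [0.126, 0.535, 0.205] pointing down, gripper open.
Joint ranges: [-3.03, 3.03], [-0.79, 2.21], [0.23, 2.52], [-1.04, 4.18], [0, 3.07], [-2.55, 2.55]. Speed limits (rad/s): [2.22, 2.22, 2.57, 3.14, 3.14, 3.14].

### API

Orientations are given as a unit quaternion [x, y, z, w].
In Python, from workcell import r, capture, get_calibration gives the robot as it stands. The module is installed in compiled form; this text tells all that it offers.
- The arm moves only by the tool step_arm, never from a script. Its argument "rows" is a list of rows, each an object of numbers: "tx", "ty", "tz": the shift along the tool's x, y, z each as a share of 100 mm, from -1 to 1; "ax", "ay", "az": the turn, a rotation vector about the tool's x, y, z each as a share of 90 degrees, from -1 to 1; "jaw": the closure in counts, from 0 (fully open) to 255 (shut). A call has exactly 10 rows; each row shifts and turns the commanded pose from where the row before left it, along the tool's axes as they then stand; what a row does not reach is not made up. A row lasts 1/10 s, in which the tool goes at most 50 mm and 8.59 degrees, less where a joint would pass 70% of its speed; a pose out of reach is approached as far as the arm can. A call with a number of a shift or a turn outside -1 to 1 is refused whole. A call with a gripper value outside its range is refused whole. The fingers move at their own pace and stop on an object; "grip_force" is the grip in N (left out, the last holds). Time passes only in rows, so rows that do not move let the fingers close, or fill a call up. It gives the time, the measured TCP pose, the force, the opening and the grip force at its end, in the units of the state.
- r.sense(): the state, without advancing time (a new reading comes with each control period).
- capture(name): name is "side" or "top" or "wrist"; returns the picture (420x560x3 uint8, red, green, blue); there is no depth.
- get_calibration(name): a dict with "K" (3x3 intrinsics, pixels), "k1" (the pictures are not rectified: a ray, as slopes to the right and down, at radius r is drawn at 1 + k1 r^2 times it, then the intrinsics apply), "T" (4x4, takes a point from camera to world coordinates). Camera axes: x right, y down, z forward; pixel columns grow to the right and rows downward; lengths in m; the calibration is good to about 2 mm. A picture is of the moment at which its call begins: read the wrist's pose just before it. get_calibration takes no time and is no camera call; for the wrist camera it gives the pose at the moment of the call.
- r.close_job(): hands the job in; it is judged then, once.
The state is a dict: "clock": time; "joint_pos": joint angles; "dq": joint speeds; "joint_efforts": joint torques, N m; "ee_pos": TCP position; "orientation": TCP orientation; "wrist_force": force on the tool from outside, world axes, zero at the start; "moment": the same for the moment, N m; "opening": finger opening in m; "grip_force": force on a finger pad.
Only numpy, scipy, OpenCV 4.12 (cv2) and the standard library are available. Lean on these libraries where they do the work, as an engineer would, in place of code of your own. Each camera call takes 0.05 s, during which the arm holds its last target. There are 200 camera calls.

### The job

Take the gauge rod from its cradle, push it into the vacuum pump's sloping guide tube until its collar stops on the tube's mouth, then draw it right out again. Present it for reading at the upright white plate: rod level and lying along the plate's dark line, its tip close in front of the middle of that line and at the line's height, touching nothing but the gripper. Finish holding it still there, do not put it down, and leave the other things on the bench where they are.

Things in the scene. Friction and masses are not known exactly. Their poses are not given: they have to be found in the camera images.
- rod: loose gauge rod, 205 mm, about 90 g. Origin on its axis at the collar's stop face; x along the rod to the tip. Steel shaft 8 mm thick, round-ended, x=0 to +80 mm; collar 30 mm across, x=0 to -6; neck 12 mm thick to -20; square black plastic handle 16 x 16 mm from -20 to -125. Starts level in the cradle, z up, axis 65 mm above the bench
- rod_tip (a point): the rod's tip, on its axis 80 mm from the collar's stop face
- rod_grip (a point): best point to grip the handle, on the rod's axis 65 mm behind the collar's stop face, clear of the cradle's posts
- cradle: fixed aluminium cradle, base 215 x 50 x 8 mm, origin under it, x the way the rod's tip points. Two posts 8 mm thick at x=+50 (under the shaft) and -112 mm (under the handle's end), with slots open at the top, 2 mm wider than the rod on either side; prongs end 10 and 6 mm above the rod's axis. The rod's origin lies within 6 mm of the cradle's along x; lift it straight up
- pump: fixed vacuum pump: grey oil case 70 x 125 x 160 mm with a capped nipple on top to 182 mm, dark motor lying to its +y side (to y=+198 mm); origin at the underside, x axis from the case towards the side where the sloping tube stands
- tube: fixed steel guide tube on the pump. Origin: centre of its mouth, 150 mm above the bench, 100 mm along the pump's x; z points out of the mouth along the bore, 40 degrees above level, leaning to the pump's +x. Bore 13 mm, 90 mm deep, flaring in the last 12 mm to 22 mm; rim 32 mm across. The collar stops rigidly on the rim, its stop face in the mouth's plane, the tip 10 mm short of the bottom
- reader: fixed reading stand: base 90 x 100 x 12 mm, thin column, upright white plate 80 mm wide, 70 high, 6 thick, its middle 150 mm above the bench (top 185), a dark level line across the middle of its face. Origin under the plate; x points out of the marked face (away from the robot), y along the dark line
- reader_mark (a point): middle of the dark line on the plate's face, 150 mm above the bench; axes as the stand's
- beaker: bystander: glass beaker, 66 mm across, 85 mm high, origin under it
- reagent: bystander: amber jar, 60 mm across, 115 mm high, origin under it
- wash: bystander: white plastic bottle, 60 mm across, 120 mm high, origin under it
- petri: bystander: stack of clear dishes, 70 mm across, 30 mm high, origin under it
- spatula: bystander: spatula lying flat, 160 mm long
- weight: bystander: brass weight, 36 mm across, 46 mm high, origin under it
- dish: bystander: white bowl, 80 mm across, 30 mm high, origin under it
Not all that is in view belongs to the job. Of the things that look like the rod, the smallest one is meant.

How it is judged:
On the way, in this order (a step that is already met when the one before it is completed fails the run):
1. the rod is in the guide tube with its collar stopped on the mouth (z of rod in the frame of tube between -0.003 and 0.003 m and distance between rod and tube below 0.006 m and angle between the x axis of rod and the z axis of tube, either way round below 0.1 rad and z of rod_tip in the frame of tube below -0.07 m), for 0.2 s.
2. the rod is drawn right out: its tip is clear of the mouth (z of rod_tip in the frame of tube above 0.005 m and contact force between the fingers and rod above 0.5 N), for 0.05 s.
At the end, for the whole second after the job is handed in: Only the gripper carries the rod, still: tip 4 to 60 mm before the plate, within 25 mm sideways of the line's middle and 12 mm of its height; rod level within 0.1 rad and along the line within 0.35 rad (either way round); touching no stand, cradle or pump (x of rod_tip in the frame of reader_mark between 0.004 and 0.06 m and y of rod_tip in the frame of reader_mark between -0.025 and 0.025 m and z of rod_tip in the frame of reader_mark between -0.012 and 0.012 m and angle between rod's own x axis and vertical between 1.4708 and 1.6708 rad and angle between the x axis of rod and the y axis of reader, either way round below 0.35 rad and contact force between the fingers and rod above 1 N and contact force between rod and reader below 0.1 N and contact force between rod and cradle below 0.1 N and contact force between rod and pump below 0.1 N and linear speed of rod below 0.02 m/s and angular speed of rod below 0.15 rad/s); the arm keeps its last pose, push and grip.
It fails at once if another thing on the bench is shifted by more than 30 mm (distance of any of beaker, reagent, wash, petri, spatula, weight, dish from where it was at the start of the episode above 0.03 m).
It also fails if it takes over 58 s, if anything falls off the work surface, if the arm or the gripper's body presses on something with over 40 N, if the wrist force passes 120 N, or if a joint passes its speed limit or range.

## Working session

There is one attempt and no reset: what is moved stays moved. The work goes in short steps, Python scripts to look and compute and a tool call to move; the robot and the scene stay as the last step left them, time stands still between calls to the robot, and variables do not carry over. Pictures are saved under pics/ and viewed, at most 10 in all, crops included, and the job is handed in when it is done.

Besides the shell and the picture viewer there is one more tool, called after "Call:" as name([rows], argument=value, ...), one row to a line, values as JSON. step_arm: Moves the arm, as the interface text tells. Its arguments: {"type":"object","properties":{"rows":{"type":"array","items":{"type":"object","properties":{"tx":{"type":"number","minimum":-1,"maximum":1},"ty":{"type":"number","minimum":-1,"maximum":1},"tz":{"type":"number","minimum":-1,"maximum":1},"ax":{"type":"number","minimum":-1,"maximum":1},"ay":{"type":"number","minimum":-1,"maximum":1},"az":{"type":"number","minimum":-1,"maximum":1},"jaw":{"type":"number"}}}},"grip_force":{"type":"number"}},"required":["rows"]}

```bash
mkdir -p pics; python3 - <<'E'
from workcell import r,capture,get_calibration
import cv2,numpy as np
print(r.sense())
for n in("side","top"):
    im=capture(n);cv2.imwrite(f"pics/{n}0.png",im[:,:,::-1]);c=get_calibration(n);print(n,c["K"],c["k1"],np.round(c["T"],4))
E
```

```text
{'clock': 0.0, 'joint_pos': array([ 1.27240961e+00,  3.00453190e-01,  1.52155858e+00,  1.23334195e-05,
        1.32070513e+00, -6.66276232e-02]), 'dq': array([-3.47868544e-05,  8.40208319e-05, -1.36746494e-04, -5.68232456e-04,
        1.78542661e-03, -5.92294790e-04]), 'joint_efforts': array([ 8.45207651e-04, -5.31811273e+01, -3.52728724e+01,  7.08086975e-02,
        2.44824355e-02, -6.69562291e-05]), 'ee_pos': array([0.12626895, 0.53504782, 0.20490568]), 'orientation': array([ 1.15621883e-01,  9.93293141e-01, -5.51700201e-04, -1.07897187e-04]), 'wrist_force': array([-0.15408366, -0.14726473,  0.12222575]), 'moment': array([-0.00669976, -0.01548211,  0.03435135]), 'grip_force': 0.0, 'opening': 0.09376055737262795}
side [[473.56258781   0.         281.51151294]
 [  0.         473.56258781 201.3721183 ]
 [  0.           0.           1.        ]] -0.10359109968410263 [[ 0.8203 -0.385   0.423   0.0484]
 [-0.5718 -0.5702  0.5899 -0.775 ]
 [ 0.0141 -0.7258 -0.6878  0.9889]
 [ 0.      0.      0.      1.    ]]
top [[464.15471696   0.         284.60003935]
 [  0.         464.15471696 205.31491648]
 [  0.           0.           1.        ]] 0.05474303658790655 [[ 2.6000e-03 -9.8460e-01  1.7450e-01  3.2860e-01]
 [-1.0000e+00 -2.6000e-03  4.0000e-04 -1.8200e-02]
 [ 1.0000e-04 -1.7450e-01 -9.8460e-01  1.5346e+00]
 [ 0.0000e+00  0.0000e+00  0.0000e+00  1.0000e+00]]
```

View pics/side0.png

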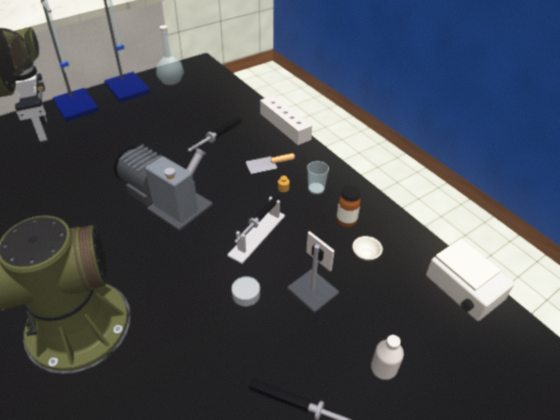

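View pics/top0.png

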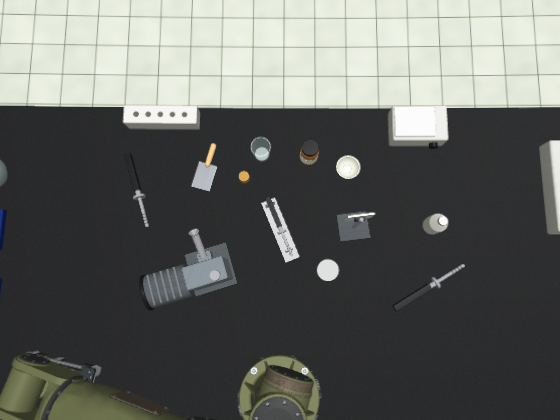

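The side and top views show three rod-like things. In the top picture they lie at (138,190), (283,230) in the cradle, and (432,285). The cradled one is the shortest and is the only one in a cradle, so it fits. I'll confirm it with an enlarged crop, which also covers the tube and the reader.

```bash
python3 - <<'E'
import cv2,numpy as np
t=cv2.imread("pics/top0.png");s=cv2.imread("pics/side0.png")
def c(im,x,y,w=66,h=75):
    o=cv2.resize(im[y:y+h,x:x+w],None,fx=4,fy=4,interpolation=cv2.INTER_CUBIC)
    for k in range(0,w,10): cv2.putText(o,str(x+k),(4*k,8),0,.28,(0,255,255));cv2.line(o,(4*k,10),(4*k,14),(0,255,255))
    for k in range(10,h,10): cv2.putText(o,str(y+k),(0,4*k+3),0,.28,(0,255,255));cv2.line(o,(20,4*k),(24,4*k),(0,255,255))
    return o
a=np.vstack([np.hstack([c(t,250,193),c(t,180,220),c(t,330,195)]),np.hstack([c(s,225,190),c(s,175,120),c(s,290,225)])])
cv2.imwrite("pics/crop0.png",a);print(a.shape)
E
```

```text
(600, 792, 3)
```

View pics/crop0.png

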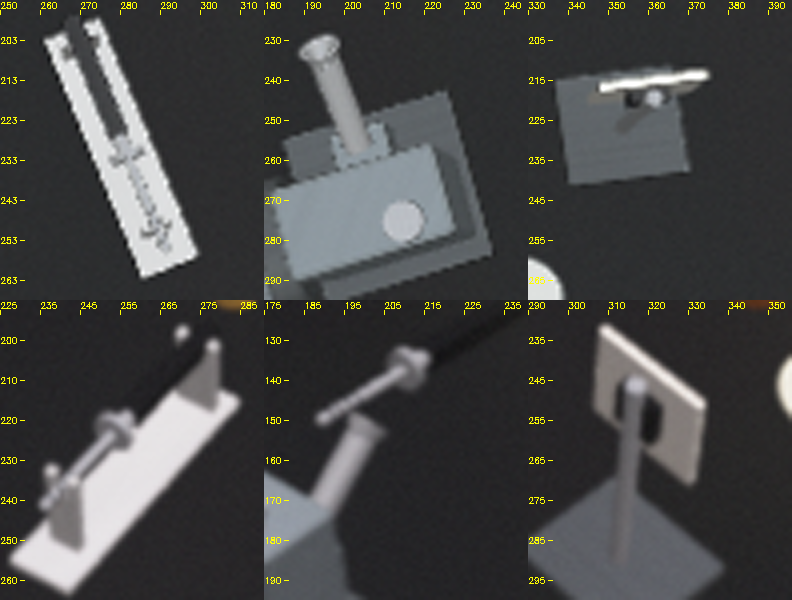

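The crop confirms it. The cradled rod's collar is at top (281,231) and side (253.5,222.5), and its tip at top (291,254) and side (236,240). The handle points away from the robot. The tube mouth is at top (194,232) and side (200.5,151). The plate's top edge runs from (348,217) to (375,213.5) in the top view, and its corners in the side view are (308.7,231.2), (334.5,251.2) and (331,271).

```bash
cat > h.py <<'E'
import numpy as np,cv2
from scipy.spatial.transform import Rotation as R
def ray(c,p):
    K,k=c["K"],c["k1"];d=np.array([(p[0]-K[0,2])/K[0,0],(p[1]-K[1,2])/K[1,1]]);u=d.copy()
    for _ in range(20):u=d/(1+k*(u@u))
    v=c["T"][:3,:3]@np.r_[u,1];return c["T"][:3,3],v/np.linalg.norm(v)
def tri(*rs):
    A=0;b=0
    for o,v in rs:P=np.eye(3)-np.outer(v,v);A=A+P;b=b+P@o
    x=np.linalg.solve(A,b);return x,max(np.linalg.norm((np.eye(3)-np.outer(v,v))@(x-o)) for o,v in rs)
def atz(rr,z):o,v=rr;return o+v*(z-o[2])/v[2]
def proj(c,X):
    T=np.linalg.inv(c["T"]);q=T[:3,:3]@X+T[:3,3];u=q[:2]/q[2];u=u*(1+c["k1"]*(u@u));return u*[c["K"][0,0],c["K"][1,1]]+c["K"][:2,2]
E
python3 - <<'E'
from h import *;from workcell import get_calibration as g
t,s=g("top"),g("side");np.set_printoptions(precision=4,suppress=True)
for n,a,b,z in[("collar",(281,231),(253.5,222.5),.065),("tip",(291,254),(236,240),.065),("mouth",(194,231.8),(200.5,151),.15),("plateL",(348,217),(308.7,231.2),.185),("plateR",(375,213.7),(334.5,251.2),.185)]:
    print(n,*tri(ray(t,a),ray(s,b)),atz(ray(t,a),z),atz(ray(s,b),z))
print("handle end",atz(ray(t,(271,199)),.073))
for n,p,z in[("wash",(440,220),.11),("tubebase",(202.7,257.5),.09),("cap nipple",(215,275),.182)]:print(n,atz(ray(t,p),z))
cy=[((260.5,203)),(274.5,198.5),(285,262),(299.5,256)]
for p in cy:print("cradle base",atz(ray(t,p),.008))
for p in[(185,256),(226,242.5),(237,284)]:print("pump base",atz(ray(t,p),.0))
for p in[(337,215),(366,212),(370,238),(340,241)]:print("reader base",atz(ray(t,p),.012))
E
```

```text
collar [ 0.5067 -0.0066  0.063 ] 0.0004348348832566189 [ 0.506  -0.0064  0.065 ] [ 0.5061 -0.0084  0.065 ]
tip [ 0.4331 -0.0383  0.0674] 9.056867294170803e-05 [ 0.4332 -0.0383  0.065 ] [ 0.4342 -0.0364  0.065 ]
mouth [0.4928 0.2539 0.1471] 0.00044666530612673784 [0.4928 0.2532 0.15  ] [0.4908 0.2506 0.15  ]
plateL [ 0.5345 -0.2044  0.1873] 0.0015692012644218007 [ 0.5335 -0.204   0.185 ] [ 0.5375 -0.2033  0.185 ]
plateR [ 0.5453 -0.2843  0.1863] 0.002252748856921052 [ 0.5435 -0.2833  0.185 ] [ 0.5483 -0.2843  0.185 ]
handle end [0.6081 0.026  0.073 ]
wash [ 0.5364 -0.4966  0.11  ]
tubebase [0.4202 0.2351 0.09  ]
cap nipple [0.3643 0.1819 0.182 ]
cradle base [0.6069 0.0629 0.008 ]
cradle base [0.6223 0.0162 0.008 ]
cradle base [ 0.4112 -0.0194  0.008 ]
cradle base [ 0.4308 -0.0669  0.008 ]
pump base [0.4308 0.309  0.    ]
pump base [0.4753 0.1758 0.    ]
pump base [0.3403 0.1365 0.    ]
reader base [ 0.5663 -0.1915  0.012 ]
reader base [ 0.5767 -0.2877  0.012 ]
reader base [ 0.4902 -0.2984  0.012 ]
reader base [ 0.48   -0.1998  0.012 ]
```

Call:
step_arm([
  {"tz": -0.4},
  {"tz": -0.4},
  {"tx": -0.32,"ty": -0.237},
  {"tx": -0.32,"ty": -0.237},
  {"tx": -0.32,"ty": -0.237},
  {"tx": -0.32,"ty": -0.237},
  {"tx": -0.32,"ty": -0.237},
  {"tx": -0.32,"ty": -0.237},
  {"tx": -0.32,"ty": -0.237},
  {"tx": -0.32,"ty": -0.237},
])

```text
validation failed for argument at $.ro...
```

Call:
step_arm([
  {"tx": -0.32,"ty": -0.237},
  {"tx": -0.32,"ty": -0.237},
  {"tx": -0.32,"ty": -0.237},
  {"tx": -0.32,"ty": -0.237},
  {"tx": -0.32,"ty": -0.237},
  {"tx": -0.32,"ty": -0.237},
  {"tx": -0.32,"ty": -0.237},
  {"tx": -0.32,"ty": -0.237},
  {"tx": -0.32,"ty": -0.237},
  {"az": 0.09},
])

```text
validation failed for argument at $.ro...
```

Call:
step_arm([
  {"az": 0.09},
  {"az": 0.09},
  {"az": 0.09},
  {"az": 0.09},
  {"az": 0.09},
  {"az": 0.09},
  {"az": 0.09},
  {"az": 0.09},
  {"az": 0.09},
  {"az": 0.09},
])

```text
validation failed for argument at $.ro...
```

Call:
step_arm([
  {"az": 0.09},
  {"az": 0.09},
  {"az": 0.09},
  {"az": 0.09},
  {"az": 0.09},
  {"az": 0.09},
  {"az": 0.064},
  {},
  {},
  {},
])

```text
validation failed for argument at $.ro...
```

```bash
python3 - <<'E'
from h import *;from workcell import r,capture,get_calibration as g
np.set_printoptions(precision=4,suppress=True)
s=r.sense();c=g("wrist");im=capture("wrist");cv2.imwrite("pics/w1.png",im[:,:,::-1]);np.savez("w1.npz",**c)
print(s["ee_pos"],R.from_quat(s["orientation"]).as_matrix(),s["joint_pos"],s["clock"])
print(c["K"],c["k1"],c["T"])
for X in([.5045,-.0075,.065],[.564,.018,.065],[.431,-.039,.065]):print(proj(c,np.array(X)))
E
```

```text
[0.1263 0.5351 0.205 ] [[-0.9733  0.2297 -0.0003]
 [ 0.2297  0.9733 -0.001 ]
 [ 0.0001 -0.001  -1.    ]] [ 1.2724  0.3004  1.5215  0.      1.3207 -0.0666] 0.1
[[352.689    0.     282.3701]
 [  0.     352.689  213.3104]
 [  0.       0.       1.    ]] -0.006022905156625854 [[ 0.2293  0.9399  0.2529  0.0535]
 [ 0.9733 -0.221  -0.0614  0.5522]
 [-0.0018  0.2602 -0.9655  0.3833]
 [ 0.      0.      0.      1.    ]]
[-54.7097 568.7051]
[-16.5166 595.9284]
[-104.9718  532.6777]
```

View pics/w1.png

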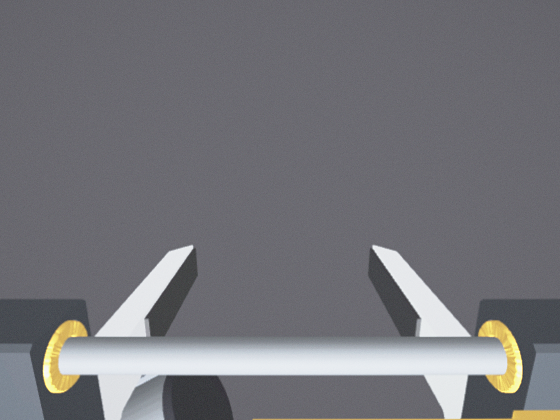

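The calls were refused and the arm did not move. The wrist picture shows only the fingers, at about (180,270) and (385,270), over bare bench. I'll retry with every field filled in.

Call:
step_arm([
  {"tx": 0,"ty": 0,"tz": -0.4,"ax": 0,"ay": 0,"az": 0,"jaw": 0},
  {"tx": 0,"ty": 0,"tz": -0.4,"ax": 0,"ay": 0,"az": 0,"jaw": 0},
  {"tx": -0.32,"ty": -0.237,"tz": 0,"ax": 0,"ay": 0,"az": 0,"jaw": 0},
  {"tx": -0.32,"ty": -0.237,"tz": 0,"ax": 0,"ay": 0,"az": 0,"jaw": 0},
  {"tx": -0.32,"ty": -0.237,"tz": 0,"ax": 0,"ay": 0,"az": 0,"jaw": 0},
  {"tx": -0.32,"ty": -0.237,"tz": 0,"ax": 0,"ay": 0,"az": 0,"jaw": 0},
  {"tx": -0.32,"ty": -0.237,"tz": 0,"ax": 0,"ay": 0,"az": 0,"jaw": 0},
  {"tx": -0.32,"ty": -0.237,"tz": 0,"ax": 0,"ay": 0,"az": 0,"jaw": 0},
  {"tx": -0.32,"ty": -0.237,"tz": 0,"ax": 0,"ay": 0,"az": 0,"jaw": 0},
  {"tx": -0.32,"ty": -0.237,"tz": 0,"ax": 0,"ay": 0,"az": 0,"jaw": 0},
])

```text
clock: 1.15
ee_pos: [0.3326, 0.2905, 0.2854]
orientation: [0.116, 0.993, -0.0, -0.0]
wrist_force: [0.6, -1.0, 0.2]
opening: 0.0942
grip_force: 0.0
```

Full rows are accepted.

Call:
step_arm([
  {"tx": -0.32,"ty": -0.237,"tz": 0,"ax": 0,"ay": 0,"az": 0,"jaw": 0},
  {"tx": -0.32,"ty": -0.237,"tz": 0,"ax": 0,"ay": 0,"az": 0,"jaw": 0},
  {"tx": -0.32,"ty": -0.237,"tz": 0,"ax": 0,"ay": 0,"az": 0,"jaw": 0},
  {"tx": -0.32,"ty": -0.237,"tz": 0,"ax": 0,"ay": 0,"az": 0,"jaw": 0},
  {"tx": -0.32,"ty": -0.237,"tz": 0,"ax": 0,"ay": 0,"az": 0,"jaw": 0},
  {"tx": -0.32,"ty": -0.237,"tz": 0,"ax": 0,"ay": 0,"az": 0,"jaw": 0},
  {"tx": -0.32,"ty": -0.237,"tz": 0,"ax": 0,"ay": 0,"az": 0,"jaw": 0},
  {"tx": -0.32,"ty": -0.237,"tz": 0,"ax": 0,"ay": 0,"az": 0,"jaw": 0},
  {"tx": -0.32,"ty": -0.237,"tz": 0,"ax": 0,"ay": 0,"az": 0,"jaw": 0},
  {"tx": 0,"ty": 0,"tz": 0,"ax": 0,"ay": 0,"az": 0.09,"jaw": 0},
])

```text
clock: 2.15
ee_pos: [0.5648, 0.0149, 0.2841]
orientation: [0.187, 0.982, -0.0, -0.001]
wrist_force: [-0.7, 0.7, -0.5]
opening: 0.0942
grip_force: 0.0
```

Call:
step_arm([
  {"tx": 0,"ty": 0,"tz": 0,"ax": 0,"ay": 0,"az": 0.09,"jaw": 0},
  {"tx": 0,"ty": 0,"tz": 0,"ax": 0,"ay": 0,"az": 0.09,"jaw": 0},
  {"tx": 0,"ty": 0,"tz": 0,"ax": 0,"ay": 0,"az": 0.09,"jaw": 0},
  {"tx": 0,"ty": 0,"tz": 0,"ax": 0,"ay": 0,"az": 0.09,"jaw": 0},
  {"tx": 0,"ty": 0,"tz": 0,"ax": 0,"ay": 0,"az": 0.09,"jaw": 0},
  {"tx": 0,"ty": 0,"tz": 0,"ax": 0,"ay": 0,"az": 0.09,"jaw": 0},
  {"tx": 0,"ty": 0,"tz": 0,"ax": 0,"ay": 0,"az": 0.09,"jaw": 0},
  {"tx": 0,"ty": 0,"tz": 0,"ax": 0,"ay": 0,"az": 0.09,"jaw": 0},
  {"tx": 0,"ty": 0,"tz": 0,"ax": 0,"ay": 0,"az": 0.09,"jaw": 0},
  {"tx": 0,"ty": 0,"tz": 0,"ax": 0,"ay": 0,"az": 0.09,"jaw": 0},
])

```text
clock: 3.15
ee_pos: [0.5632, 0.0182, 0.2852]
orientation: [0.781, 0.624, -0.0, -0.0]
wrist_force: [-0.6, -0.1, -0.3]
opening: 0.0941
grip_force: 0.0
```

Call:
step_arm([
  {"tx": 0,"ty": 0,"tz": 0,"ax": 0,"ay": 0,"az": 0.09,"jaw": 0},
  {"tx": 0,"ty": 0,"tz": 0,"ax": 0,"ay": 0,"az": 0.09,"jaw": 0},
  {"tx": 0,"ty": 0,"tz": 0,"ax": 0,"ay": 0,"az": 0.09,"jaw": 0},
  {"tx": 0,"ty": 0,"tz": 0,"ax": 0,"ay": 0,"az": 0.09,"jaw": 0},
  {"tx": 0,"ty": 0,"tz": 0,"ax": 0,"ay": 0,"az": 0.09,"jaw": 0},
  {"tx": 0,"ty": 0,"tz": 0,"ax": 0,"ay": 0,"az": 0.09,"jaw": 0},
  {"tx": 0,"ty": 0,"tz": 0,"ax": 0,"ay": 0,"az": 0.064,"jaw": 0},
  {"tx": 0,"ty": 0,"tz": 0,"ax": 0,"ay": 0,"az": 0,"jaw": 0},
  {"tx": 0,"ty": 0,"tz": 0,"ax": 0,"ay": 0,"az": 0,"jaw": 0},
  {"tx": 0,"ty": 0,"tz": 0,"ax": 0,"ay": 0,"az": 0,"jaw": 0},
])

```text
clock: 4.15
ee_pos: [0.5632, 0.0182, 0.2853]
orientation: [0.979, 0.203, -0.0, -0.0]
wrist_force: [-0.7, 0.5, 0.0]
opening: 0.0939
grip_force: 0.0
```

```bash
python3 - <<'E'
from h import *;from workcell import r,capture,get_calibration as g
np.set_printoptions(precision=4,suppress=True)
s=r.sense();c=g("wrist");im=capture("wrist");cv2.imwrite("pics/w2.png",im[:,:,::-1]);np.savez("w2.npz",**c)
print(s["ee_pos"],R.from_quat(s["orientation"]).as_matrix(),s["joint_pos"],s["clock"])
for X in([.5045,-.0075,.065],[.564,.018,.065],[.431,-.039,.065]):print(proj(c,np.array(X)))
E
```

```text
[0.5632 0.0182 0.2853] [[ 0.9178  0.3971 -0.0002]
 [ 0.3971 -0.9178  0.    ]
 [-0.0002 -0.0001 -1.    ]] [-0.0327  0.2841  1.3575 -0.      1.5003  1.1297] 4.15
[281.7344 239.671 ]
[281.9287 186.273 ]
[281.5152 299.9889]
```

View pics/w2.png

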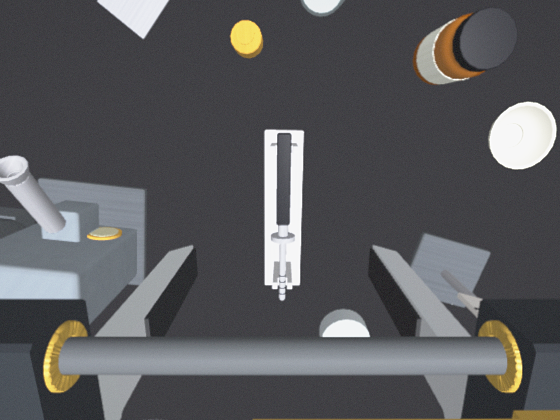

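The wrist view shows the rod down the middle. The collar is at (283,239), the tip at (282,300), and the handle runs from (283,225) to (284,135), so the estimate is good to about 2 mm. The tube mouth is at (14,170). Next I descend and grip.

Call:
step_arm([
  {"tx": 0,"ty": 0.02,"tz": 0.35,"ax": 0,"ay": 0,"az": 0,"jaw": 0},
  {"tx": 0,"ty": 0,"tz": 0.35,"ax": 0,"ay": 0,"az": 0,"jaw": 0},
  {"tx": 0,"ty": 0,"tz": 0.35,"ax": 0,"ay": 0,"az": 0,"jaw": 0},
  {"tx": 0,"ty": 0,"tz": 0.35,"ax": 0,"ay": 0,"az": 0,"jaw": 0},
  {"tx": 0,"ty": 0,"tz": 0.35,"ax": 0,"ay": 0,"az": 0,"jaw": 0},
  {"tx": 0,"ty": 0,"tz": 0.35,"ax": 0,"ay": 0,"az": 0,"jaw": 0},
  {"tx": 0,"ty": 0,"tz": 0.15,"ax": 0,"ay": 0,"az": 0,"jaw": 0},
  {"tx": 0,"ty": 0,"tz": 0.1,"ax": 0,"ay": 0,"az": 0,"jaw": 0},
  {"tx": 0,"ty": 0,"tz": 0.04,"ax": 0,"ay": 0,"az": 0,"jaw": 0},
  {"tx": 0,"ty": 0,"tz": 0,"ax": 0,"ay": 0,"az": 0,"jaw": 120},
])

```text
clock: 5.2
ee_pos: [0.5645, 0.0163, 0.0472]
orientation: [0.979, 0.202, 0.001, 0.0]
wrist_force: [-0.1, 0.4, 0.4]
opening: 0.0889
grip_force: 0.0
```

Call:
step_arm([
  {"tx": 0,"ty": 0,"tz": 0,"ax": 0,"ay": 0,"az": 0,"jaw": 255},
  {"tx": 0,"ty": 0,"tz": 0,"ax": 0,"ay": 0,"az": 0,"jaw": 255},
  {"tx": 0,"ty": 0,"tz": 0,"ax": 0,"ay": 0,"az": 0,"jaw": 255},
  {"tx": 0,"ty": 0,"tz": 0,"ax": 0,"ay": 0,"az": 0,"jaw": 255},
  {"tx": 0,"ty": 0,"tz": 0,"ax": 0,"ay": 0,"az": 0,"jaw": 255},
  {"tx": 0,"ty": 0,"tz": 0,"ax": 0,"ay": 0,"az": 0,"jaw": 255},
  {"tx": 0,"ty": 0,"tz": 0,"ax": 0,"ay": 0,"az": 0,"jaw": 255},
  {"tx": 0,"ty": 0,"tz": 0,"ax": 0,"ay": 0,"az": 0,"jaw": 255},
  {"tx": 0,"ty": 0,"tz": 0,"ax": 0,"ay": 0,"az": 0,"jaw": 255},
  {"tx": 0,"ty": 0,"tz": 0,"ax": 0,"ay": 0,"az": 0,"jaw": 255},
], grip_force=35)

```text
clock: 6.2
ee_pos: [0.564, 0.0164, 0.0464]
orientation: [0.979, 0.202, -0.0, -0.0]
wrist_force: [-0.0, -0.4, 0.2]
opening: 0.0162
grip_force: 35.0
```

Call:
step_arm([
  {"tx": 0,"ty": 0,"tz": -0.1,"ax": 0,"ay": 0,"az": 0,"jaw": 255},
  {"tx": 0,"ty": 0,"tz": -0.2,"ax": 0,"ay": 0,"az": 0,"jaw": 255},
  {"tx": 0,"ty": 0,"tz": -0.3,"ax": 0,"ay": 0,"az": 0,"jaw": 255},
  {"tx": 0,"ty": 0,"tz": -0.35,"ax": 0,"ay": 0,"az": 0,"jaw": 255},
  {"tx": 0,"ty": 0,"tz": -0.35,"ax": 0,"ay": 0,"az": 0,"jaw": 255},
  {"tx": 0,"ty": 0,"tz": -0.35,"ax": 0,"ay": 0,"az": 0,"jaw": 255},
  {"tx": 0,"ty": 0,"tz": -0.35,"ax": 0,"ay": 0,"az": 0,"jaw": 255},
  {"tx": 0,"ty": 0,"tz": -0.3,"ax": 0,"ay": 0,"az": 0,"jaw": 255},
  {"tx": 0,"ty": 0,"tz": -0.2,"ax": 0,"ay": 0,"az": 0,"jaw": 255},
  {"tx": 0,"ty": 0,"tz": 0,"ax": 0,"ay": 0,"az": 0,"jaw": 255},
])

```text
clock: 7.2
ee_pos: [0.5645, 0.0163, 0.2998]
orientation: [0.979, 0.202, 0.002, 0.001]
wrist_force: [-0.6, -0.2, -0.8]
opening: 0.0157
grip_force: 35.0
```

```bash
python3 - <<'E'
from h import *;from workcell import r,get_calibration as g,capture
np.set_printoptions(precision=4,suppress=True)
t,s,w=g("top"),g("side"),dict(np.load("w2.npz"))
M=[ray(t,(194,231.8)),ray(s,(200.5,151)),ray(w,(13,171))];L=[ray(t,(203.3,257.3)),ray(s,(190,170.8)),ray(w,(53,231))]
for i,j in((0,1),(0,2),(1,2)):
    d=np.cross(np.cross(M[i][1],L[i][1]),np.cross(M[j][1],L[j][1]));d/=np.linalg.norm(d);d*=np.sign(d[2])
    print(i,j,tri(M[i],M[j])[0],"yaw,elev",np.degrees([np.arctan2(d[1],d[0]),np.arcsin(d[2])]))
print(tri(*M))
for p in((38,178),(146,190),(145,280)):print(atz(ray(w,p),0.0),atz(ray(w,p),0.012))
im=capture("wrist");cv2.imwrite("pics/w3.png",im[:,:,::-1]);s2=r.sense();print(s2["ee_pos"],s2["joint_pos"],s2["wrist_force"])
# enlarged crops: top+wrist2 of pump
a=cv2.resize(cv2.imread("pics/w2.png")[140:290,0:160],None,fx=2.5,fy=4,interpolation=2)
a=cv2.resize(cv2.imread("pics/w2.png")[145:295,0:200],None,fx=4,fy=4,interpolation=2)
for k in range(0,200,20):cv2.putText(a,str(k),(4*k,8),0,.3,(0,255,255));
for k in range(5,150,10):cv2.putText(a,str(145+k),(0,4*k+3),0,.3,(0,255,255))
cv2.imwrite("pics/c2.png",a)
E
```

```text
0 1 [0.4928 0.2539 0.1471] yaw,elev [14.154  43.9915]
0 2 [0.4935 0.2543 0.1445] yaw,elev [16.2062 35.2794]
1 2 [0.4933 0.2547 0.1455] yaw,elev [34.2745 18.0627]
(array([0.4933, 0.2543, 0.1458]), np.float64(0.0010967980318845152))
[0.4343 0.3151 0.    ] [0.4394 0.3082 0.012 ]
[0.4758 0.1781 0.    ] [0.4799 0.1747 0.012 ]
[0.3493 0.1393 0.    ] [0.3567 0.137  0.012 ]
[0.5641 0.0163 0.2974] [-0.0359  0.2804  1.3351 -0.      1.5241  1.1289] [-0.1572  0.1418 -1.3698]
```

View pics/c2.png

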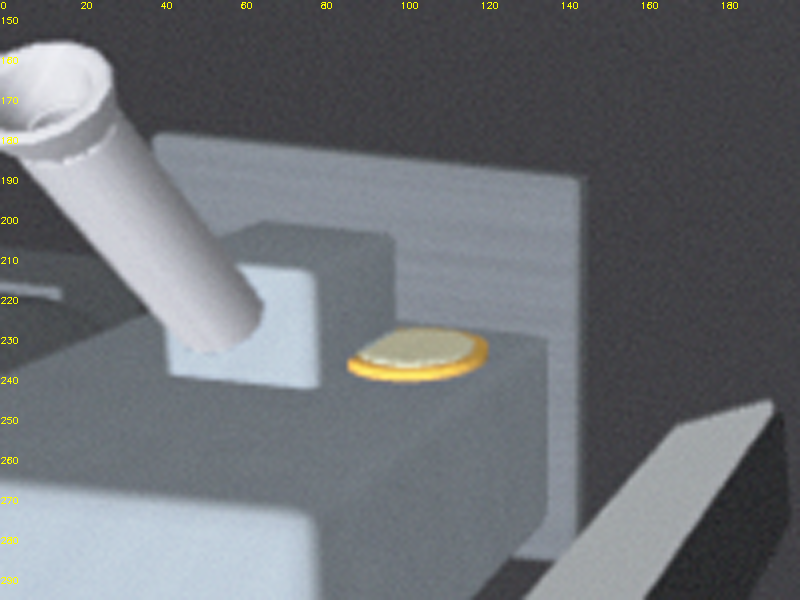

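The crop shows the tube mouth's bore centre near (11,168) and the base plate's edges, which give a pump yaw of about 17°. I tilt the rod 40° and go to a standoff with the tip about 40 mm out of the mouth on the bore axis.

Call:
step_arm([
  {"tx": 0,"ty": 0,"tz": 0,"ax": 0,"ay": 0,"az": 0.071,"jaw": 255},
  {"tx": 0,"ty": 0,"tz": 0,"ax": 0,"ay": 0.089,"az": 0,"jaw": 255},
  {"tx": 0,"ty": 0,"tz": 0,"ax": 0,"ay": 0.089,"az": 0,"jaw": 255},
  {"tx": 0,"ty": 0,"tz": 0,"ax": 0,"ay": 0.089,"az": 0,"jaw": 255},
  {"tx": 0,"ty": 0,"tz": 0,"ax": 0,"ay": 0.089,"az": 0,"jaw": 255},
  {"tx": 0,"ty": 0,"tz": 0,"ax": 0,"ay": 0.088,"az": 0,"jaw": 255},
  {"tx": 0.09,"ty": -0.248,"tz": 0.133,"ax": 0,"ay": 0,"az": 0,"jaw": 255},
  {"tx": 0.09,"ty": -0.248,"tz": 0.133,"ax": 0,"ay": 0,"az": 0,"jaw": 255},
  {"tx": 0.09,"ty": -0.248,"tz": 0.133,"ax": 0,"ay": 0,"az": 0,"jaw": 255},
  {"tx": 0.09,"ty": -0.248,"tz": 0.133,"ax": 0,"ay": 0,"az": 0,"jaw": 255},
])

```text
clock: 8.25
ee_pos: [0.5938, 0.1302, 0.2769]
orientation: [0.93, 0.138, 0.337, -0.05]
wrist_force: [1.2, -1.6, -1.1]
opening: 0.0156
grip_force: 35.0
```

Call:
step_arm([
  {"tx": 0.09,"ty": -0.248,"tz": 0.133,"ax": 0,"ay": 0,"az": 0,"jaw": 255},
  {"tx": 0.09,"ty": -0.248,"tz": 0.133,"ax": 0,"ay": 0,"az": 0,"jaw": 255},
  {"tx": 0.09,"ty": -0.248,"tz": 0.133,"ax": 0,"ay": 0,"az": 0,"jaw": 255},
  {"tx": 0.09,"ty": -0.248,"tz": 0.133,"ax": 0,"ay": 0,"az": 0,"jaw": 255},
  {"tx": 0.09,"ty": -0.248,"tz": 0.133,"ax": 0,"ay": 0,"az": 0,"jaw": 255},
  {"tx": 0.09,"ty": -0.248,"tz": 0.133,"ax": 0,"ay": 0,"az": 0,"jaw": 255},
  {"tx": 0,"ty": 0,"tz": 0,"ax": 0,"ay": 0,"az": 0,"jaw": 255},
  {"tx": 0,"ty": 0,"tz": 0,"ax": 0,"ay": 0,"az": 0,"jaw": 255},
  {"tx": 0,"ty": 0,"tz": 0,"ax": 0,"ay": 0,"az": 0,"jaw": 255},
  {"tx": 0,"ty": 0,"tz": 0,"ax": 0,"ay": 0,"az": 0,"jaw": 255},
])

```text
clock: 9.25
ee_pos: [0.6398, 0.2975, 0.2523]
orientation: [0.93, 0.137, 0.338, -0.05]
wrist_force: [0.3, 0.0, -1.0]
opening: 0.0158
grip_force: 35.0
```

```bash
python3 - <<'E'
from h import *;from workcell import r,get_calibration as g,capture
np.set_printoptions(precision=4,suppress=True)
s=r.sense();Q=R.from_quat(s["orientation"]).as_matrix();print(s["ee_pos"],Q,s["joint_pos"],s["wrist_force"],s["moment"])
G=s["ee_pos"]-.019*Q[:,2];tip=G-.145*Q[:,0];col=G-.065*Q[:,0];print("tip",tip,col)
m=np.array([.4925,.2535,.149]);tiles=[]
for n in("top","side","wrist"):
    c=g(n);im=capture(n)[:,:,::-1];cv2.imwrite(f"pics/{n}4.png",im);np.savez(f"{n}4.npz",**c)
    p=proj(c,tip);print(n,"tip",p,"mouth",proj(c,m),"col",proj(c,col))
    x,y=[int(max(0,v)) for v in proj(c,(m+tip)/2)-[33,50]];k=4
    if n=="wrist":x,y=int(max(0,min(560-133,p[0]-66))),int(max(0,min(220,p[1]-100)));o=cv2.resize(im[y:y+200,x:x+133],(266,400),interpolation=2);k=2
    else:o=cv2.resize(im[y:y+100,x:x+66],(264,400),interpolation=2)
    for v in range(0,260//k,10):cv2.putText(o,str(x+v),(k*v,8),0,.26,(0,255,255))
    for v in range(10,400//k,10):cv2.putText(o,str(y+v),(0,k*v+3),0,.26,(0,255,255))
    tiles.append(o)
cv2.imwrite("pics/c4.png",np.hstack(tiles))
E
```

```text
[0.6398 0.2975 0.2523] [[ 0.7338  0.2893  0.6147]
 [ 0.2218 -0.9572  0.1858]
 [ 0.6422 -0.     -0.7666]] [ 0.4128  0.2784  1.5876 -0.1385  0.5862  1.778 ] [ 0.3185  0.0198 -0.9731] [-0.1171  0.5529  0.0286]
tip [0.5217 0.2619 0.1737] [0.5804 0.2796 0.2251]
top tip [189.8736 221.1283] mouth [193.9573 231.9546] col [180.8313 198.2916]
side tip [207.2993 138.9215] mouth [200.5731 150.572 ] col [220.6532 114.9461]
wrist tip [281.2429 498.8519] mouth [280.5358 546.2751] col [281.2587 387.8317]
```

View pics/c4.png

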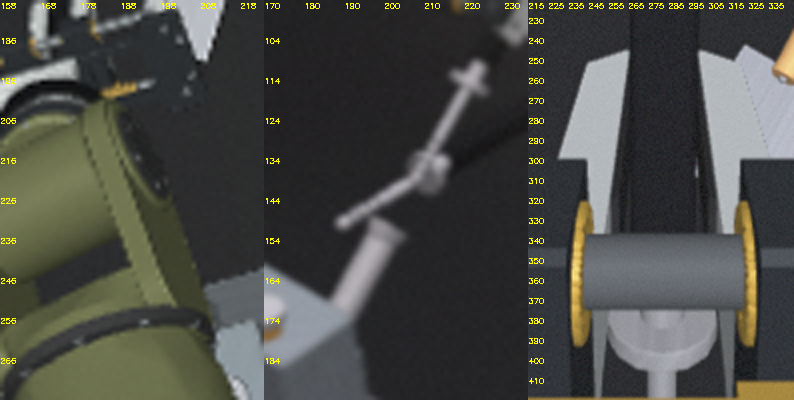

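In the side view the rod's collar is at (221.5,113.5) and its shaft runs on to about (209,137). Extended, that line meets the mouth centre at (200,151.5), so the rod is aligned. I insert slowly and watch the force.

Call:
step_arm([
  {"tx": -0.08,"ty": 0,"tz": 0,"ax": 0,"ay": 0,"az": 0,"jaw": 255},
  {"tx": -0.08,"ty": 0,"tz": 0,"ax": 0,"ay": 0,"az": 0,"jaw": 255},
  {"tx": -0.08,"ty": 0,"tz": 0,"ax": 0,"ay": 0,"az": 0,"jaw": 255},
  {"tx": -0.08,"ty": 0,"tz": 0,"ax": 0,"ay": 0,"az": 0,"jaw": 255},
  {"tx": -0.08,"ty": 0,"tz": 0,"ax": 0,"ay": 0,"az": 0,"jaw": 255},
  {"tx": -0.08,"ty": 0,"tz": 0,"ax": 0,"ay": 0,"az": 0,"jaw": 255},
  {"tx": -0.08,"ty": 0,"tz": 0,"ax": 0,"ay": 0,"az": 0,"jaw": 255},
  {"tx": -0.08,"ty": 0,"tz": 0,"ax": 0,"ay": 0,"az": 0,"jaw": 255},
  {"tx": 0,"ty": 0,"tz": 0,"ax": 0,"ay": 0,"az": 0,"jaw": 255},
  {"tx": 0,"ty": 0,"tz": 0,"ax": 0,"ay": 0,"az": 0,"jaw": 255},
])

```text
clock: 10.4
ee_pos: [0.593, 0.2843, 0.2114]
orientation: [0.93, 0.138, 0.338, -0.05]
wrist_force: [0.7, -0.7, -1.4]
opening: 0.0156
grip_force: 35.0
```

```bash
cat > st.py <<'E'
from h import *;from workcell import r
np.set_printoptions(precision=4,suppress=True)
s=r.sense();Q=R.from_quat(s["orientation"]).as_matrix();G=s["ee_pos"]-.019*Q[:,2];print(s["clock"],"tcp",s["ee_pos"],"G",G,"tip",G-.145*Q[:,0],"col",G-.065*Q[:,0])
print("Ftool",Q.T@s["wrist_force"],"Mtool",Q.T@s["moment"],"q",s["joint_pos"],s["opening"]);print("Q",Q)
E
python3 st.py
```

```text
10.4 tcp [0.593  0.2843 0.2114] G [0.5813 0.2807 0.226 ] tip [0.475  0.2485 0.1328] col [0.5336 0.2663 0.1842]
Ftool [-0.5588  0.885   1.409 ] Mtool [ 0.015  -0.526   0.0448] q [ 0.4261  0.2171  1.7656 -0.1864  0.4724  1.8383] 0.015554516897967302
Q [[ 0.7333  0.2902  0.6149]
 [ 0.2223 -0.957   0.1865]
 [ 0.6425 -0.0001 -0.7663]]
```

Call:
step_arm([
  {"tx": -0.06,"ty": 0,"tz": 0,"ax": 0,"ay": 0,"az": 0,"jaw": 255},
  {"tx": -0.06,"ty": 0,"tz": 0,"ax": 0,"ay": 0,"az": 0,"jaw": 255},
  {"tx": -0.06,"ty": 0,"tz": 0,"ax": 0,"ay": 0,"az": 0,"jaw": 255},
  {"tx": -0.06,"ty": 0,"tz": 0,"ax": 0,"ay": 0,"az": 0,"jaw": 255},
  {"tx": -0.06,"ty": 0,"tz": 0,"ax": 0,"ay": 0,"az": 0,"jaw": 255},
  {"tx": -0.06,"ty": 0,"tz": 0,"ax": 0,"ay": 0,"az": 0,"jaw": 255},
  {"tx": -0.06,"ty": 0,"tz": 0,"ax": 0,"ay": 0,"az": 0,"jaw": 255},
  {"tx": -0.06,"ty": 0,"tz": 0,"ax": 0,"ay": 0,"az": 0,"jaw": 255},
  {"tx": 0,"ty": 0,"tz": 0,"ax": 0,"ay": 0,"az": 0,"jaw": 255},
  {"tx": 0,"ty": 0,"tz": 0,"ax": 0,"ay": 0,"az": 0,"jaw": 255},
])

```text
clock: 11.4
ee_pos: [0.5577, 0.2736, 0.1805]
orientation: [0.93, 0.138, 0.338, -0.05]
wrist_force: [-0.2, 0.9, -0.5]
opening: 0.0163
grip_force: 35.0
```

```bash
python3 st.py
```

```text
11.4 tcp [0.5577 0.2736 0.1805] G [0.546  0.2701 0.1951] tip [0.4397 0.2378 0.1019] col [0.4984 0.2556 0.1533]
Ftool [-0.2919 -0.8912  0.4434] Mtool [-0.0274 -0.4759  0.0044] q [ 0.4369  0.1802  1.8911 -0.2434  0.388   1.9062] 0.016277763963241904
Q [[ 0.7334  0.2902  0.6148]
 [ 0.2224 -0.957   0.1864]
 [ 0.6424  0.     -0.7664]]
```

Call:
step_arm([
  {"tx": -0.01,"ty": 0,"tz": 0,"ax": 0,"ay": 0,"az": 0,"jaw": 255},
  {"tx": -0.01,"ty": 0,"tz": 0,"ax": 0,"ay": 0,"az": 0,"jaw": 255},
  {"tx": -0.01,"ty": 0,"tz": 0,"ax": 0,"ay": 0,"az": 0,"jaw": 255},
  {"tx": -0.01,"ty": 0,"tz": 0,"ax": 0,"ay": 0,"az": 0,"jaw": 255},
  {"tx": -0.01,"ty": 0,"tz": 0,"ax": 0,"ay": 0,"az": 0,"jaw": 255},
  {"tx": -0.01,"ty": 0,"tz": 0,"ax": 0,"ay": 0,"az": 0,"jaw": 255},
  {"tx": -0.01,"ty": 0,"tz": 0,"ax": 0,"ay": 0,"az": 0,"jaw": 255},
  {"tx": -0.01,"ty": 0,"tz": 0,"ax": 0,"ay": 0,"az": 0,"jaw": 255},
  {"tx": 0,"ty": 0,"tz": 0,"ax": 0,"ay": 0,"az": 0,"jaw": 255},
  {"tx": 0,"ty": 0,"tz": 0,"ax": 0,"ay": 0,"az": 0,"jaw": 255},
])

```text
clock: 12.4
ee_pos: [0.5544, 0.2729, 0.179]
orientation: [0.928, 0.138, 0.342, -0.051]
wrist_force: [16.5, 4.0, 6.1]
opening: 0.0157
grip_force: 35.0
```

```bash
python3 st.py
```

```text
12.4 tcp [0.5544 0.2729 0.179 ] G [0.5426 0.2693 0.1935] tip [0.4371 0.2373 0.0993] col [0.4953 0.2549 0.1513]
Ftool [16.8496  0.9507  6.3589] Mtool [-0.0754  2.7781 -0.0808] q [ 0.4383  0.1737  1.9072 -0.2566  0.3699  1.9206] 0.015680035131015894
Q [[ 0.7278  0.2909  0.6211]
 [ 0.2205 -0.9567  0.1898]
 [ 0.6494 -0.0012 -0.7604]]
```

```bash
python3 - <<'E'
from h import *;from workcell import capture
im=capture("side")[:,:,::-1];cv2.imwrite("pics/side5.png",im)
o=cv2.resize(im[100:180,170:250],(560,560),interpolation=cv2.INTER_CUBIC)
for v in range(0,80,10):cv2.putText(o,str(170+v),(7*v,8),0,.3,(0,255,255));cv2.putText(o,str(100+v),(0,7*v+3),0,.3,(0,255,255))
cv2.imwrite("pics/c5.png",o)
E
```

```text
(no output)
```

View pics/c5.png

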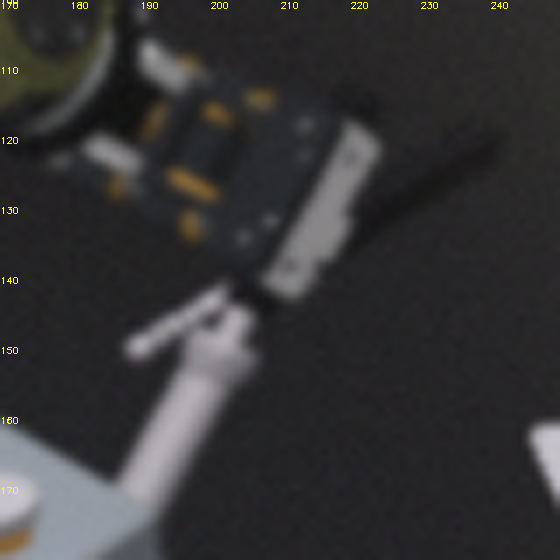

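The crop shows the collar merged with the rim at about (201,150) and only the neck visible above it at (203,145), so the rod is seated. I press a little more and hold, then check.

Call:
step_arm([
  {"tx": -0.015,"ty": 0,"tz": 0,"ax": 0,"ay": 0,"az": 0,"jaw": 255},
  {"tx": -0.015,"ty": 0,"tz": 0,"ax": 0,"ay": 0,"az": 0,"jaw": 255},
  {"tx": 0,"ty": 0,"tz": 0,"ax": 0,"ay": 0,"az": 0,"jaw": 255},
  {"tx": 0,"ty": 0,"tz": 0,"ax": 0,"ay": 0,"az": 0,"jaw": 255},
  {"tx": 0,"ty": 0,"tz": 0,"ax": 0,"ay": 0,"az": 0,"jaw": 255},
  {"tx": 0,"ty": 0,"tz": 0,"ax": 0,"ay": 0,"az": 0,"jaw": 255},
  {"tx": 0,"ty": 0,"tz": 0,"ax": 0,"ay": 0,"az": 0,"jaw": 255},
  {"tx": 0,"ty": 0,"tz": 0,"ax": 0,"ay": 0,"az": 0,"jaw": 255},
  {"tx": 0,"ty": 0,"tz": 0,"ax": 0,"ay": 0,"az": 0,"jaw": 255},
  {"tx": 0,"ty": 0,"tz": 0,"ax": 0,"ay": 0,"az": 0,"jaw": 255},
])

```text
clock: 13.45
ee_pos: [0.554, 0.2729, 0.1796]
orientation: [0.927, 0.138, 0.345, -0.052]
wrist_force: [25.7, 6.0, 10.9]
opening: 0.0159
grip_force: 35.0
```

```bash
python3 st.py
```

```text
13.45 tcp [0.554  0.2729 0.1796] G [0.5422 0.2693 0.194 ] tip [0.4372 0.2375 0.0991] col [0.4951 0.255  0.1515]
Ftool [27.0289  1.7117  9.0215] Mtool [-0.3397  4.7703 -0.1503] q [ 0.4387  0.1709  1.9119 -0.262   0.362   1.9262] 0.01594684012062698
Q [[ 0.724   0.2914  0.6253]
 [ 0.2192 -0.9566  0.192 ]
 [ 0.6541 -0.002  -0.7564]]
```

It is a rigid stop: the force rose from 17 to 27 N with no motion. I now withdraw along the bore.

Call:
step_arm([
  {"tx": 0.05,"ty": 0,"tz": 0,"ax": 0,"ay": 0,"az": 0,"jaw": 255},
  {"tx": 0.1,"ty": 0,"tz": 0,"ax": 0,"ay": 0,"az": 0,"jaw": 255},
  {"tx": 0.15,"ty": 0,"tz": 0,"ax": 0,"ay": 0,"az": 0,"jaw": 255},
  {"tx": 0.15,"ty": 0,"tz": 0,"ax": 0,"ay": 0,"az": 0,"jaw": 255},
  {"tx": 0.15,"ty": 0,"tz": 0,"ax": 0,"ay": 0,"az": 0,"jaw": 255},
  {"tx": 0.15,"ty": 0,"tz": 0,"ax": 0,"ay": 0,"az": 0,"jaw": 255},
  {"tx": 0.15,"ty": 0,"tz": 0,"ax": 0,"ay": 0,"az": 0,"jaw": 255},
  {"tx": 0.15,"ty": 0,"tz": 0,"ax": 0,"ay": 0,"az": 0,"jaw": 255},
  {"tx": 0.15,"ty": 0,"tz": 0,"ax": 0,"ay": 0,"az": 0,"jaw": 255},
  {"tx": 0,"ty": 0,"tz": 0,"ax": 0,"ay": 0,"az": 0,"jaw": 255},
])

```text
clock: 14.45
ee_pos: [0.6386, 0.2981, 0.2512]
orientation: [0.93, 0.138, 0.338, -0.05]
wrist_force: [-0.4, -0.7, -1.4]
opening: 0.0158
grip_force: 35.0
```

```bash
python3 st.py
```

```text
14.45 tcp [0.6386 0.2981 0.2512] G [0.6269 0.2945 0.2658] tip [0.5206 0.2623 0.1726] col [0.5792 0.2801 0.224 ]
Ftool [-1.3397  0.5307  0.7332] Mtool [ 0.0052 -0.5129  0.0632] q [ 0.4143  0.2772  1.5921 -0.1401  0.5821  1.7802] 0.01578552328775814
Q [[ 0.733   0.2901  0.6152]
 [ 0.2221 -0.957   0.1867]
 [ 0.6429 -0.0002 -0.7659]]
```

Call:
step_arm([
  {"tx": 0.1,"ty": 0,"tz": 0,"ax": 0,"ay": 0,"az": 0,"jaw": 255},
  {"tx": 0,"ty": 0,"tz": 0,"ax": 0,"ay": -0.089,"az": 0,"jaw": 255},
  {"tx": 0,"ty": 0,"tz": 0,"ax": 0,"ay": -0.089,"az": 0,"jaw": 255},
  {"tx": 0,"ty": 0,"tz": 0,"ax": 0,"ay": -0.089,"az": 0,"jaw": 255},
  {"tx": 0,"ty": 0,"tz": 0,"ax": 0,"ay": -0.089,"az": 0,"jaw": 255},
  {"tx": 0,"ty": 0,"tz": 0,"ax": 0,"ay": -0.089,"az": 0,"jaw": 255},
  {"tx": -0.2,"ty": 0.353,"tz": -0.05,"ax": 0,"ay": 0,"az": 0,"jaw": 255},
  {"tx": -0.2,"ty": 0.353,"tz": -0.05,"ax": 0,"ay": 0,"az": 0,"jaw": 255},
  {"tx": -0.2,"ty": 0.353,"tz": -0.05,"ax": 0,"ay": 0,"az": 0,"jaw": 255},
  {"tx": -0.2,"ty": 0.353,"tz": -0.05,"ax": 0,"ay": 0,"az": 0,"jaw": 255},
])

```text
clock: 15.45
ee_pos: [0.6088, 0.1404, 0.2765]
orientation: [0.989, 0.147, -0.001, 0.0]
wrist_force: [0.8, 0.3, -1.0]
opening: 0.0156
grip_force: 35.0
```

Call:
step_arm([
  {"tx": -0.2,"ty": 0.353,"tz": -0.05,"ax": 0,"ay": 0,"az": 0,"jaw": 255},
  {"tx": -0.2,"ty": 0.353,"tz": -0.05,"ax": 0,"ay": 0,"az": 0,"jaw": 255},
  {"tx": -0.2,"ty": 0.353,"tz": -0.05,"ax": 0,"ay": 0,"az": 0,"jaw": 255},
  {"tx": -0.2,"ty": 0.353,"tz": -0.05,"ax": 0,"ay": 0,"az": 0,"jaw": 255},
  {"tx": -0.2,"ty": 0.353,"tz": -0.05,"ax": 0,"ay": 0,"az": 0,"jaw": 255},
  {"tx": -0.2,"ty": 0.353,"tz": -0.05,"ax": 0,"ay": 0,"az": 0,"jaw": 255},
  {"tx": 0,"ty": 0,"tz": 0,"ax": 0,"ay": 0,"az": -0.0885,"jaw": 255},
  {"tx": 0,"ty": 0,"tz": 0,"ax": 0,"ay": 0,"az": -0.0885,"jaw": 255},
  {"tx": 0,"ty": 0,"tz": 0,"ax": 0,"ay": 0,"az": -0.0885,"jaw": 255},
  {"tx": 0,"ty": 0,"tz": 0,"ax": 0,"ay": 0,"az": -0.0885,"jaw": 255},
])

```text
clock: 16.45
ee_pos: [0.5559, -0.0958, 0.3069]
orientation: [0.91, 0.415, -0.001, -0.0]
wrist_force: [-0.3, -0.1, -0.5]
opening: 0.016
grip_force: 35.0
```

Call:
step_arm([
  {"tx": 0,"ty": 0,"tz": 0,"ax": 0,"ay": 0,"az": -0.0885,"jaw": 255},
  {"tx": 0,"ty": 0,"tz": 0,"ax": 0,"ay": 0,"az": -0.0885,"jaw": 255},
  {"tx": 0,"ty": 0,"tz": 0,"ax": 0,"ay": 0,"az": -0.0885,"jaw": 255},
  {"tx": 0,"ty": 0,"tz": 0,"ax": 0,"ay": 0,"az": -0.0885,"jaw": 255},
  {"tx": 0,"ty": 0,"tz": 0,"ax": 0,"ay": 0,"az": -0.0885,"jaw": 255},
  {"tx": 0,"ty": 0,"tz": 0,"ax": 0,"ay": 0,"az": -0.0885,"jaw": 255},
  {"tx": 0,"ty": 0,"tz": 0,"ax": 0,"ay": 0,"az": 0,"jaw": 255},
  {"tx": 0,"ty": 0,"tz": 0,"ax": 0,"ay": 0,"az": 0,"jaw": 255},
  {"tx": 0,"ty": 0,"tz": 0,"ax": 0,"ay": 0,"az": 0,"jaw": 255},
  {"tx": 0,"ty": 0,"tz": 0,"ax": 0,"ay": 0,"az": 0,"jaw": 255},
])

```text
clock: 17.45
ee_pos: [0.5561, -0.0958, 0.3071]
orientation: [0.666, 0.746, -0.001, -0.0]
wrist_force: [0.2, -0.2, -1.8]
opening: 0.0156
grip_force: 35.0
```

```bash
python3 st.py
```

```text
17.45 tcp [ 0.5561 -0.0958  0.3071] G [ 0.5561 -0.0957  0.3261] tip [ 0.5723 -0.2398  0.3261] col [ 0.5634 -0.1603  0.3261]
Ftool [-0.2549  0.142   1.7553] Mtool [ 0.0139 -0.0215 -0.0231] q [-0.2351  0.2795  1.3143 -0.0008  1.5492 -0.3469] 0.015631067925506857
Q [[-0.1117  0.9937 -0.0016]
 [ 0.9937  0.1117 -0.0004]
 [-0.0003 -0.0016 -1.    ]]
```

Call:
step_arm([
  {"tx": 0,"ty": 0,"tz": 0.2,"ax": 0,"ay": 0,"az": 0,"jaw": 255},
  {"tx": 0,"ty": 0,"tz": 0.26,"ax": 0,"ay": 0,"az": 0,"jaw": 255},
  {"tx": 0,"ty": 0,"tz": 0.26,"ax": 0,"ay": 0,"az": 0,"jaw": 255},
  {"tx": 0,"ty": 0,"tz": 0.26,"ax": 0,"ay": 0,"az": 0,"jaw": 255},
  {"tx": 0,"ty": 0,"tz": 0.26,"ax": 0,"ay": 0,"az": 0,"jaw": 255},
  {"tx": 0,"ty": 0,"tz": 0.26,"ax": 0,"ay": 0,"az": 0,"jaw": 255},
  {"tx": 0,"ty": 0,"tz": 0.15,"ax": 0,"ay": 0,"az": 0,"jaw": 255},
  {"tx": 0,"ty": 0,"tz": 0.08,"ax": 0,"ay": 0,"az": 0,"jaw": 255},
  {"tx": 0,"ty": 0,"tz": 0.03,"ax": 0,"ay": 0,"az": 0,"jaw": 255},
  {"tx": 0,"ty": 0,"tz": 0,"ax": 0,"ay": 0,"az": 0,"jaw": 255},
])

```text
clock: 18.45
ee_pos: [0.556, -0.0959, 0.1315]
orientation: [0.666, 0.746, -0.001, -0.0]
wrist_force: [-0.1, 0.1, -1.2]
opening: 0.0155
grip_force: 35.0
```

```bash
python3 st.py; python3 - <<'E'
from h import *;from workcell import r,get_calibration as g,capture
s=r.sense();Q=R.from_quat(s["orientation"]).as_matrix();G=s["ee_pos"]-.019*Q[:,2];tip=G-.145*Q[:,0];col=G-.068*Q[:,0];tiles=[]
for n,z in(("top",4),("side",4),("wrist",2)):
    c=g(n);im=capture(n)[:,:,::-1];cv2.imwrite(f"pics/{n}6.png",im)
    p=proj(c,tip);print(n,"tip",p,"col",proj(c,col));h,w=300//z*2,260//z
    x=int(np.clip(p[0]-w/2,0,560-w));y=int(np.clip(p[1]-h/2,0,420-h))
    o=cv2.resize(im[y:y+h,x:x+w],None,fx=z,fy=z,interpolation=2)
    for v in range(0,w,10):cv2.putText(o,str(x+v),(z*v,8),0,.26,(0,255,255))
    for v in range(10,h,10):cv2.putText(o,str(y+v),(0,z*v+3),0,.26,(0,255,255))
    tiles.append(o)
cv2.imwrite("pics/c6.png",np.hstack(tiles))
E
```

```text
18.45 tcp [ 0.556  -0.0959  0.1315] G [ 0.556  -0.0959  0.1505] tip [ 0.5724 -0.24    0.1505] col [ 0.5634 -0.1605  0.1505]
Ftool [ 0.0942 -0.0905  1.1715] Mtool [ 0.0397 -0.0394 -0.0243] q [-0.2354  0.4015  1.5633 -0.0009  1.1777 -0.3484] 0.015453307070180888
Q [[-0.1131  0.9936 -0.0011]
 [ 0.9936  0.1131 -0.0005]
 [-0.0004 -0.0011 -1.    ]]
top tip [358.11641147 206.00040983] col [332.81706234 208.77490117]
side tip [329.11323626 244.49685649] col [306.62057562 226.51950962]
wrist tip [280.83259013 496.51605031] col [280.75431624 390.36268373]
```

View pics/c6.png

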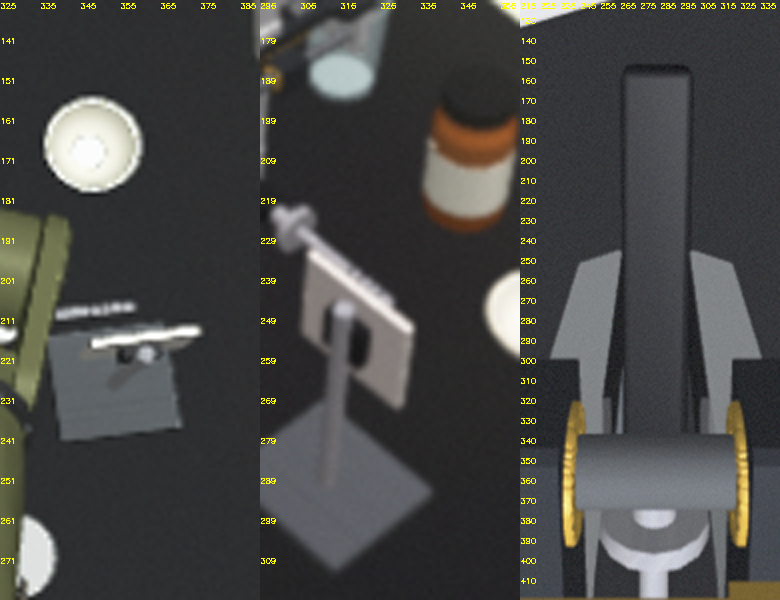

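The top view shows the tip at (358.7,207.5) in front of the plate, whose middle is at (361.5,215). The side view has the tip at about (328,246) and the collar at about (303,227). I'll triangulate to check height and level.

```bash
python3 - <<'E'
from h import *;from workcell import get_calibration as g
np.set_printoptions(precision=4,suppress=True)
t,s,w=g("top"),g("side"),g("wrist")
print("tip",tri(ray(t,(358.4,206.8)),ray(s,(328.3,245.7))))
print("shaft rear (top 340,209 vs side line?)",atz(ray(t,(341,209)),.15))
print("collar side at z .15",atz(ray(s,(303.5,227)),.15))
# brightness profile of shaft line in top & side: fit line
for n,(x0,x1,y0,y1) in(("top",(341,359,203,212)),("side",(308,330,223,250))):
    im=cv2.imread(f"pics/{n}6.png").astype(int).sum(2);b=cv2.imread(f"pics/{n}0.png").astype(int).sum(2);d=np.abs(im-b)[y0:y1,x0:x1]
    ys,xs=np.nonzero(d>90);wt=d[ys,xs];p=np.polyfit(xs+x0,ys+y0,1,w=wt**.5);print(n,p,xs.min()+x0,xs.max()+x0,[(x,round(float(np.polyval(p,x)),1)) for x in(xs.min()+x0,xs.max()+x0)])
E
```

```text
tip (array([ 0.5699, -0.2409,  0.1488]), np.float64(0.0003887963253341256))
shaft rear (top 340,209 vs side line?) [ 0.5632 -0.1882  0.15  ]
collar side at z .15 [ 0.5567 -0.1601  0.15  ]
top [ -0.1026 243.7944] 341 358 [(np.int64(341), 208.8), (np.int64(358), 207.1)]
side [  0.8284 -27.873 ] 308 329 [(np.int64(308), 227.3), (np.int64(329), 244.7)]
```

```bash
python3 - <<'E'
from h import *;from workcell import get_calibration as g
t,s=g("top"),g("side")
n=lambda c,a,b:np.cross(ray(c,a)[1],ray(c,b)[1])
d=np.cross(n(t,(341,208.8),(358,207.1)),n(s,(308,227.3),(329,244.7)));d/=np.linalg.norm(d);print(d,"pitch rad",np.arcsin(d[2]))
E
```

```text
[ 0.10631032 -0.99417545 -0.01769987] pitch rad -0.01770079426543021
```

Call:
step_arm([
  {"tx": 0,"ty": 0,"tz": 0,"ax": 0,"ay": 0,"az": 0,"jaw": 255},
  {"tx": 0,"ty": 0,"tz": 0,"ax": 0,"ay": 0,"az": 0,"jaw": 255},
  {"tx": 0,"ty": 0,"tz": 0,"ax": 0,"ay": 0,"az": 0,"jaw": 255},
  {"tx": 0,"ty": 0,"tz": 0,"ax": 0,"ay": 0,"az": 0,"jaw": 255},
  {"tx": 0,"ty": 0,"tz": 0,"ax": 0,"ay": 0,"az": 0,"jaw": 255},
  {"tx": 0,"ty": 0,"tz": 0,"ax": 0,"ay": 0,"az": 0,"jaw": 255},
  {"tx": 0,"ty": 0,"tz": 0,"ax": 0,"ay": 0,"az": 0,"jaw": 255},
  {"tx": 0,"ty": 0,"tz": 0,"ax": 0,"ay": 0,"az": 0,"jaw": 255},
  {"tx": 0,"ty": 0,"tz": 0,"ax": 0,"ay": 0,"az": 0,"jaw": 255},
  {"tx": 0,"ty": 0,"tz": 0,"ax": 0,"ay": 0,"az": 0,"jaw": 255},
])

```text
clock: 19.6
ee_pos: [0.5558, -0.0959, 0.1311]
orientation: [0.666, 0.746, -0.001, -0.0]
wrist_force: [-0.4, 0.2, -1.6]
opening: 0.0157
grip_force: 35.0
```

The rod is level to about 0.02 rad and still. Its tip is about 30 mm in front of the plate at about 149 mm height, so I hand in.

```bash
python3 -c "
from workcell import r
print(r.close_job())"
```

```text
the job is handed in; nothing more can be done
None
```

I seated the rod in the guide tube against a rigid stop and drew it right out. I handed in at 19.6 s with it held level and still, its tip about 30 mm in front of the middle of the plate's line; no verdict came back.

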